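# Move plated finials to the inspection rack in their order

## Task

The four freshly plated finials stand in the close-fitting sleeves of the white drain rack; their order along it, counted from the end with the black knob, is the only record of how long each was plated. Draw them out one by one and stand them upright in the pockets of the wooden rack, one to a pocket, in the same order counted from that rack's own black knob: the finial that stood nearest the drain rack's knob goes in the pocket nearest the wooden rack's knob, and so on. Keep them upright all the way and leave all four standing there released.

Things in the scene. Friction and masses are not known exactly. Their poses are not given: they have to be found in the camera images.
- finial_ball: Loose copper finial, 0.15-0.28 kg, upright in a sleeve of the drain rack: round shank 28 mm across, 66 mm tall, topped by a 25 mm ball on a short neck (overall height 91 mm); nothing wider than the shank. Origin: centre of its underside; z up; random yaw. The lowest 32 mm are in the sleeve, the next 34 mm of shank stand free for gripping.
- finial_cone: Loose copper finial, 0.15-0.28 kg, upright in a sleeve of the drain rack: round shank 28 mm across, 66 mm tall, topped by a plain cone coming to a point (overall height 91 mm); nothing wider than the shank. Origin: centre of its underside; z up; random yaw. The lowest 32 mm are in the sleeve, the next 34 mm of shank stand free for gripping.
- finial_square: Loose copper finial, 0.15-0.28 kg, upright in a sleeve of the drain rack: round shank 28 mm across, 66 mm tall, topped by a square block 19 x 19 mm and 22 mm tall (overall height 88 mm); nothing wider than the shank. Origin: centre of its underside; z up; random yaw. The lowest 32 mm are in the sleeve, the next 34 mm of shank stand free for gripping.
- finial_bar: Loose copper finial, 0.15-0.28 kg, upright in a sleeve of the drain rack: round shank 28 mm across, 66 mm tall, topped by a crossbar 27 x 9 mm, 12 mm tall, on a thin neck, like a T handle (overall height 91 mm); nothing wider than the shank. Origin: centre of its underside; z up; random yaw. The lowest 32 mm are in the sleeve, the next 34 mm of shank stand free for gripping.
- sleeve_ball: Fixed grey plastic sleeve where finial_ball stands at the start (and which marks that place afterwards): upright tube 40 mm outside, 31 mm bore (1.5 mm play all round), 32 mm tall. Origin: centre of its underside, on the drain rack's base, 12 mm above the table, where the finial's foot also rests; z up.
- sleeve_cone: Fixed grey plastic sleeve where finial_cone stands at the start (and which marks that place afterwards): upright tube 40 mm outside, 31 mm bore (1.5 mm play all round), 32 mm tall. Origin: centre of its underside, on the drain rack's base, 12 mm above the table, where the finial's foot also rests; z up.
- sleeve_square: Fixed grey plastic sleeve where finial_square stands at the start (and which marks that place afterwards): upright tube 40 mm outside, 31 mm bore (1.5 mm play all round), 32 mm tall. Origin: centre of its underside, on the drain rack's base, 12 mm above the table, where the finial's foot also rests; z up.
- sleeve_bar: Fixed grey plastic sleeve where finial_bar stands at the start (and which marks that place afterwards): upright tube 40 mm outside, 31 mm bore (1.5 mm play all round), 32 mm tall. Origin: centre of its underside, on the drain rack's base, 12 mm above the table, where the finial's foot also rests; z up.
- drain_rack: Fixed white plastic base, 58 mm wide, 12 mm high, with four sleeves in a row along its y axis and a black round knob (26 mm across, top 41 mm above the table) on one end. Origin: on the table below the middle of the row; z up; y along the row TOWARDS the knob. Sleeve centres at x = 0, y = +87 (next to the knob), +29, -29, -87 mm; knob at y = +143 mm.
- wood_rack: Fixed wooden rack, 60 mm wide, with four pockets in a row along its y axis, each 48 x 48 mm inside, floor 8 mm and wall tops 22 mm above the table; a like black knob (top 37 mm up) on one end. Origin: on the table below the middle of the row; z up; y along the row AWAY from the knob. Pocket centres at x = 0, y = -87 (next to the knob), -29, +29, +87 mm; knob at y = -143 mm.
There are look-alikes about, which are no part of the job. Leave any purple or turquoise look-alike of the finial_ball alone.

How it is judged (in metres and radians):
At the end, for the whole second after the job is handed in: Each finial stands in the wooden rack's pocket with the same number from the knob as its starting sleeve (within 13 mm of the pocket's centre along and across, foot within 5 mm of its floor), upright within 0.1 rad, at rest (under 0.02 m/s) (((y of sleeve_ball in the frame of drain_rack between 0.067 and 0.107 m and y of finial_ball in the frame of wood_rack between -0.1 and -0.074 m) or (y of sleeve_ball in the frame of drain_rack between 0.009 and 0.049 m and y of finial_ball in the frame of wood_rack between -0.042 and -0.016 m) or (y of sleeve_ball in the frame of drain_rack between -0.049 and -0.009 m and y of finial_ball in the frame of wood_rack between 0.016 and 0.042 m) or (y of sleeve_ball in the frame of drain_rack between -0.107 and -0.067 m and y of finial_ball in the frame of wood_rack between 0.074 and 0.1 m)) and x of finial_ball in the frame of wood_rack between -0.013 and 0.013 m and z of finial_ball in the frame of wood_rack between 0.003 and 0.013 m and angle between each of finial_ball, finial_cone, finial_square, finial_bar's own z axis and vertical below 0.1 rad and linear speed of each of finial_ball, finial_cone, finial_square, finial_bar below 0.02 m/s and ((y of sleeve_cone in the frame of drain_rack between 0.067 and 0.107 m and y of finial_cone in the frame of wood_rack between -0.1 and -0.074 m) or (y of sleeve_cone in the frame of drain_rack between 0.009 and 0.049 m and y of finial_cone in the frame of wood_rack between -0.042 and -0.016 m) or (y of sleeve_cone in the frame of drain_rack between -0.049 and -0.009 m and y of finial_cone in the frame of wood_rack between 0.016 and 0.042 m) or (y of sleeve_cone in the frame of drain_rack between -0.107 and -0.067 m and y of finial_cone in the frame of wood_rack between 0.074 and 0.1 m)) and x of finial_cone in the frame of wood_rack between -0.013 and 0.013 m and z of finial_cone in the frame of wood_rack between 0.003 and 0.013 m and ((y of sleeve_square in the frame of drain_rack between 0.067 and 0.107 m and y of finial_square in the frame of wood_rack between -0.1 and -0.074 m) or (y of sleeve_square in the frame of drain_rack between 0.009 and 0.049 m and y of finial_square in the frame of wood_rack between -0.042 and -0.016 m) or (y of sleeve_square in the frame of drain_rack between -0.049 and -0.009 m and y of finial_square in the frame of wood_rack between 0.016 and 0.042 m) or (y of sleeve_square in the frame of drain_rack between -0.107 and -0.067 m and y of finial_square in the frame of wood_rack between 0.074 and 0.1 m)) and x of finial_square in the frame of wood_rack between -0.013 and 0.013 m and z of finial_square in the frame of wood_rack between 0.003 and 0.013 m and ((y of sleeve_bar in the frame of drain_rack between 0.067 and 0.107 m and y of finial_bar in the frame of wood_rack between -0.1 and -0.074 m) or (y of sleeve_bar in the frame of drain_rack between 0.009 and 0.049 m and y of finial_bar in the frame of wood_rack between -0.042 and -0.016 m) or (y of sleeve_bar in the frame of drain_rack between -0.049 and -0.009 m and y of finial_bar in the frame of wood_rack between 0.016 and 0.042 m) or (y of sleeve_bar in the frame of drain_rack between -0.107 and -0.067 m and y of finial_bar in the frame of wood_rack between 0.074 and 0.1 m)) and x of finial_bar in the frame of wood_rack between -0.013 and 0.013 m and z of finial_bar in the frame of wood_rack between 0.003 and 0.013 m); the robot touches nothing.
It fails at once if a finial is tipped by more than 0.6 rad (about 35 degrees) (angle between any of finial_ball, finial_cone, finial_square, finial_bar's own z axis and vertical above 0.6 rad).
It also fails if it takes over 102 s, if anything falls off the work surface, if the arm or the gripper's body presses on something with over 40 N, if the wrist force passes 120 N, or if a joint passes its speed limit or range.

## Robot

A 6-joint arm with a two-finger parallel gripper is mounted at the origin on the work surface. World frame = base frame: x ahead of the robot, y to its left, z up, the work surface at z = 0. Lengths are in m, angles in degrees, forces in N, time in s.
With the tool pointing down it reaches from about 0.25 to 0.725 m from the base axis. Payload 9.7 kg.
Tool frame: the origin (TCP) lies where the fingers leave the gripper's body, on its centre line; the fingertips stand 73 mm ahead of it and the grasp point (between the pads) lies 54 mm ahead of it; z points along the fingers, y is the line along which they close (so a half turn about z gives the same grasp; the last joint's range is limited). The gripper opens to 85 mm and grips with 20 to 120 N. Pads are 22 mm wide; open, the fingers measure 114 mm over their backs; the gripper's body (76 mm by 85 mm) begins 54 mm behind the grasp point. The pads swing forward as they close: fully open they stand 13 mm farther back than shut.
Start: joints at [-66.692, 4.979, 10.078, 95.1, 0, 90], TCP at [0.218, -0.505, 0.304] pointing down, gripper open.
Joint ranges: [-179.16, 179.16], [-48.56, 103.87], [-65.8, 70.77], [-126.05, 130.52], [-82.76, 87.17], [-180, 180]. Speed limits (degrees/s): [127.2, 127.2, 147.25, 180, 180, 180].

## Interface

Orientations are given as [roll, pitch, yaw] about the fixed x, y, z axes, in that order (R = Rz(yaw) Ry(pitch) Rx(roll)).
In Python, from workcell import sensors, imaging, bot gives the robot as it stands.
- The arm moves only by the tool apply_moves, never from a script. Its argument "rows" is a list of rows, each a list of 3 entries, a list of its own where there are three numbers: the shift along the tool's x, y, z in units of 10 cm (1.0 is 10 cm), then the turn, a rotation vector about the tool's x, y, z in units of 30 degrees (1.0 is 30 degrees), then the opening, from 0 (shut) to 1 (fully open). A call has 1 to 20 rows; each row is the pose to reach, as a shift and turn from the pose commanded when the call began, along the tool's axes at that moment; what a row does not reach only later rows make up. A row lasts 1/10 s, in which the tool goes at most 50 mm and 8.59 degrees, less where a joint would pass 70% of its speed; a pose out of reach is approached as far as the arm can. A call with a number of a shift or a turn outside -1 to 1 is refused whole. A call with a gripper value outside its range is refused whole. The fingers move at their own pace and stop on an object; "force" is the grip in N (left out, the last holds). Time passes only in rows, so rows that repeat a pose let the fingers close. It gives the time, the measured TCP pose, the force, the opening and the grip force at its end, in the units of the state.
- sensors.get_obs(): the state, without advancing time (a new reading comes with each control period).
- imaging.camera(name): name is "scene" or "top"; returns (picture, depth): 420x560x3 uint8, red, green, blue; 420x560 float32, m along the optical axis (not along the pixel's ray), 0 where there is no reading.
- imaging.get_calibration(name): a dict with "intrinsics" (3x3 intrinsics, pixels), "world_from_camera" (4x4, takes a point from camera to world coordinates). Camera axes: x right, y down, z forward; pixel columns grow to the right and rows downward; lengths in m; the calibration is good to about 2 mm. A picture is of the moment at which its call begins. get_calibration takes no time and is no camera call.
- bot.job_done(): hands the job in; it is judged then, once.
The state is a dict: "time": time; "q": joint angles; "qd": joint speeds; "joint_efforts": joint torques, N m; "ee_pos": TCP position; "tcp_rot": TCP orientation; "wrist_force": force on the tool from outside, world axes, zero at the start; "torque": the same for the moment, N m; "opening": finger opening in m; "grasp_force": force on a finger pad.
Only numpy, scipy, OpenCV 4.12 (cv2) and the standard library are available. Lean on these libraries where they do the work, as an engineer would, in place of code of your own. Each camera call takes 0.05 s, during which the arm holds its last target. There are 200 camera calls.

## Working session

There is one attempt and no reset: what is moved stays moved. The work goes in short steps, Python scripts to look and compute and a tool call to move; the robot and the scene stay as the last step left them, time stands still between calls to the robot, and variables do not carry over. Pictures are saved under pics/ and viewed, at most 14 in all, crops included, and the job is handed in when it is done.

Besides the shell and the picture viewer there is one more tool, called after ">>>" as name(argument=value, ...) on one line, values as JSON. apply_moves: Moves the arm, as the interface text tells. Its arguments: {"type":"object","properties":{"rows":{"type":"array"},"force":{"type":"number"}},"required":["rows"]}

```bash
mkdir -p pics
cat > h.py <<'E'
import numpy as np, cv2
from workcell import sensors, imaging, bot
def grab(n,tag):
    p,d=imaging.camera(n); c=imaging.get_calibration(n)
    np.savez(f'{tag}_{n}.npz',p=p,d=d,K=c['intrinsics'],T=c['world_from_camera'])
    cv2.imwrite(f'pics/{tag}_{n}.png',p[:,:,::-1]); return p,d
def load(tag,n):
    z=np.load(f'{tag}_{n}.npz'); return z['p'],z['d'],z['K'],z['T']
def plane(u,v,K,T,z):
    r=T[:3,:3]@np.linalg.inv(K)@np.array([u,v,1.]); o=T[:3,3]; return o+r*(z-o[2])/r[2]
def cloud(d,K,T):
    v,u=np.indices(d.shape); P=np.stack([(u-K[0,2])/K[0,0]*d,(v-K[1,2])/K[1,1]*d,d],-1)
    return P@T[:3,:3].T+T[:3,3]
E
python3 - <<'E'
from h import *
for n in ('scene','top'):
    grab(n,'a'); p,d,K,T=load('a',n); print(n,K.round(1).tolist(),T.round(3).tolist())
print(sensors.get_obs())
E
```

```text
scene [[426.3, 0.0, 288.2], [0.0, 426.3, 203.0], [0.0, 0.0, 1.0]] [[0.506, 0.667, -0.547, 0.998], [0.862, -0.397, 0.314, -0.253], [-0.007, -0.631, -0.776, 0.603], [0.0, 0.0, 0.0, 1.0]]
top [[528.7, 0.0, 267.8], [0.0, 528.7, 203.2], [0.0, 0.0, 1.0]] [[0.028, -0.99, 0.136, 0.481], [-0.999, -0.03, -0.017, -0.014], [0.021, -0.136, -0.991, 0.876], [0.0, 0.0, 0.0, 1.0]]
{'time': 0.1, 'q': array([-6.66912700e+01,  5.00826460e+00,  1.00379469e+01,  9.50961504e+01,
       -1.03012529e-03,  9.00009965e+01]), 'qd': array([-0.15590982, -0.14672915,  0.11377918, -0.01114282,  0.04707718,
        0.01786204]), 'joint_efforts': array([ 1.43240602e-03, -5.21562123e+01,  4.65652657e+01,  1.59778056e-02,
        5.64730999e-05, -4.37602765e-06]), 'ee_pos': array([ 0.21758315, -0.50502024,  0.30324148]), 'tcp_rot': array([-1.79933532e+02,  1.03128061e-03,  2.33077347e+01]), 'wrist_force': array([ 0.46945937, -0.25180674,  0.14406411]), 'torque': array([0.01822933, 0.00912759, 0.01491734]), 'grasp_force': 0.0, 'opening': 0.08545593900698828}
```

View pics/a_scene.png

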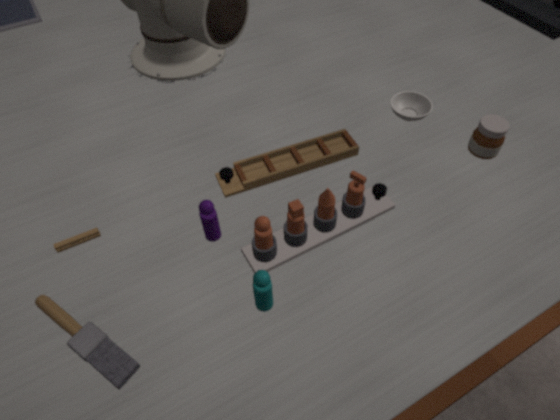

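View pics/a_top.png

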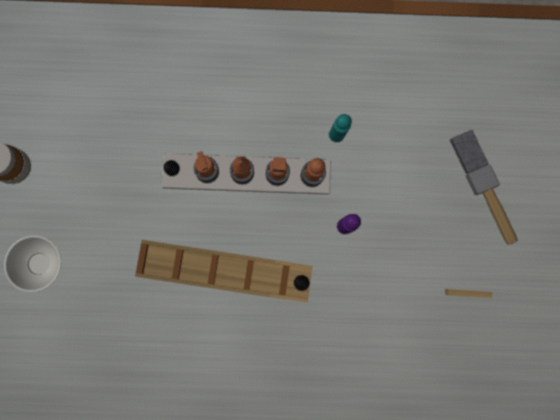

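The scene view shows copper finials in the drain rack: ball (263,235), square (296,222), cone (326,210) and bar (355,192), with the knob at (380,190). The purple (209,220) and turquoise (263,290) look-alikes stand apart.

The top view gives the order from the drain rack's knob (171,168): bar (205,167), cone (241,169), square (278,170), ball (314,171). The wooden rack's knob is at (302,283), its right end.

```bash
cat > m.py <<'E'
from h import *
import sys
def comps(mask,amin):
    n,l,s,c=cv2.connectedComponentsWithStats(mask.astype(np.uint8))
    return [(l==i,s[i],c[i]) for i in range(1,n) if s[i,4]>=amin]
tag=sys.argv[1]
for n in ('top','scene'):
    p,d,K,T=load(tag,n); P=cloud(d,K,T); h=cv2.cvtColor(p,cv2.COLOR_RGB2HSV).astype(int)
    H,S,V=h[...,0],h[...,1],h[...,2]
    cop=((H<12)|(H>175))&(S>110)&(V>60)&(P[...,2]>.05)&(P[...,2]<.2)&(d>0)
    print(n,'copper')
    for m,s,c in comps(cop,30):
        q=P[m]; print(c.round(0),s[4],'zmax',q[:,2].max().round(3),'xy mid',((q[:,:2].min(0)+q[:,:2].max(0))/2).round(4), 'med',np.median(q,0).round(4))
    print('dark')
    dark=(V<50)&(d>0)&(P[...,2]>.015)&(P[...,2]<.05)&(P[...,0]<.75)
    for m,s,c in comps(dark,40):
        q=P[m]; print(c.round(0),s[4],'z',np.percentile(q[:,2],[5,50,95]).round(3),plane(*c,K,T,np.percentile(q[:,2],90)).round(4))
    wood=(H>8)&(H<28)&(S>60)&(d>0)&(P[...,2]>.003)&(P[...,2]<.035)&(P[...,0]<.75)
    for m,s,c in comps(cv2.morphologyEx(wood.astype(np.uint8),cv2.MORPH_CLOSE,np.ones((3,3))),800):
        q=P[m&(d>0)&(P[...,2]>.017)&(P[...,2]<.028)]; r=cv2.minAreaRect((q[:,:2]*1000).astype(np.float32)); print('wood',c,r,len(q))
    if n=='top':
        wh=(S<60)&(V>150)&(d>0)
        print('heights table', np.median(P[300:400,100:400,2]))
    b=(P[...,2]>.008)&(P[...,2]<.018)&(S<60)&(d>0)&(V>60)
    for m,s,c in comps(b,600):
        q=P[m]; print('base',c.round(),s,np.median(q[:,2]),cv2.minAreaRect((q[:,:2]*1000).astype(np.float32)))
E
python3 m.py a
python3 - <<'E'
from h import *
p,d,K,T=load('a','top'); q=p[140:310,130:350]; cv2.imwrite('pics/crop_top.png',cv2.resize(np.clip(q.astype(float)*1.6,0,255).astype(np.uint8),None,fx=3.5,fy=3.5,interpolation=cv2.INTER_CUBIC)[:,:,::-1])
E
```

```text
top copper
[203. 164.] 272 zmax 0.106 xy mid [0.649  0.0734] med [0.6467 0.0722 0.0783]
[241. 166.] 252 zmax 0.105 xy mid [0.648  0.0155] med [0.6446 0.015  0.0867]
[278. 167.] 279 zmax 0.102 xy mid [ 0.6459 -0.041 ] med [ 0.6443 -0.0405  0.0972]
[315. 169.] 284 zmax 0.104 xy mid [ 0.6465 -0.0976] med [ 0.6436 -0.0964  0.0966]
dark
[ 18. 158.] 86 z [0.034 0.04  0.047] [0.6562 0.3707 0.0456]
[171. 168.] 172 z [0.036 0.04  0.042] [0.6485 0.1283 0.042 ]
[211. 178.] 45 z [0.023 0.035 0.042] [0.6336 0.0643 0.041 ]
[301. 282.] 172 z [0.033 0.036 0.039] [ 0.4725 -0.084   0.0379]
wood [221.83469355 270.47655625] ((488.7870178222656, 49.44554901123047), (257.56304931640625, 58.85871505737305), 82.95539855957031) 1997
heights table -0.0004940767451896977
base [470. 156.] [450 130  42  65 777] 0.016342707737567186 ((679.88232421875, -371.85211181640625), (105.10809326171875, 41.864078521728516), 23.326671600341797)
base [241. 176.] [ 161  154  169   40 3266] 0.011489149049017655 ((648.9639892578125, 9.578933715820312), (279.0465087890625, 58.59233856201172), 89.64439392089844)
base [ 34. 264.] 
[... 1111 characters left out ...]
2 ]
[262. 301.] 125 z [0.018 0.034 0.049] [ 0.7413 -0.1508  0.0463]
wood [287.85549577 161.47553164] ((490.1927490234375, 41.525146484375), (276.4894104003906, 64.03761291503906), 83.20109558105469) 1390
base [173.  63.] [ 131   38   94   41 1368] 0.011646937262876578 ((35.876853942871094, -31.045669555664062), (236.72869873046875, 151.24932861328125), 45.847434997558594)
base [319. 232.] [ 241  187  155   86 2394] 0.011346581166296332 ((652.7031860351562, 9.789642333984375), (280.03753662109375, 58.91778564453125), 89.63652038574219)
base [111. 360.] [ 86 332  54  53 985] 0.016930196295329547 ((696.4767456054688, -366.0179138183594), (75.9383316040039, 39.69081497192383), 23.41136932373047)
```

View pics/crop_top.png

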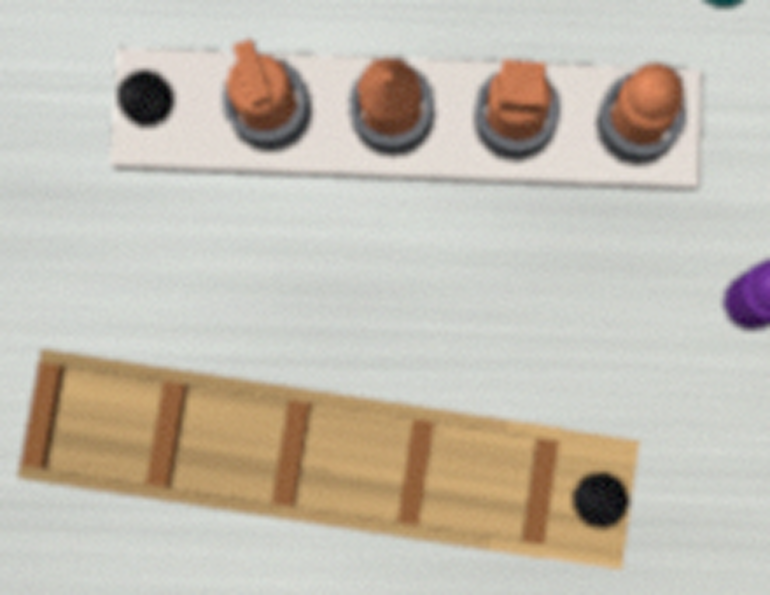

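```bash
cat > w.py <<'E'
from h import *
p,d,K,T=load('a','top')
pix={'mid':(213.4,269.1),'d+58':(177.1,264),'d-58':(249.1,274.9)}
for k,v in pix.items(): print(k,plane(*v,K,T,.022).round(4))
for n in('top','scene'):
    p,d,K,T=load('a',n); P=cloud(d,K,T); h=cv2.cvtColor(p,cv2.COLOR_RGB2HSV).astype(int); H,S,V=h[...,0],h[...,1],h[...,2]
    m=(H>4)&(H<28)&(S>70)&(d>0)&(P[...,2]>-.01)&(P[...,2]<.045)&(P[...,0]>.4)&(P[...,0]<.57)&(P[...,1]>-.13)&(P[...,1]<.2)
    m=cv2.morphologyEx(m.astype(np.uint8),cv2.MORPH_OPEN,np.ones((3,3)))
    c=max(cv2.findContours(m,0,2)[0],key=cv2.contourArea)[:,0]
    w=np.array([plane(*x,K,T,.022)[:2]*1000 for x in c],np.float32); print(n,'outline',cv2.minAreaRect(w))
    # dividers, relative redness
    rel=p[...,0].astype(float)/np.maximum(p[...,1],1)
    full=cv2.drawContours(np.zeros(m.shape,np.uint8),[c[:,None]],-1,1,-1)>0
    t=np.median(rel[full])*1.12
    nn,l,s,cc=cv2.connectedComponentsWithStats((full&(rel>t)).astype(np.uint8))
    for i in range(1,nn):
        if s[i,4]>15: print('div',cc[i].round(1),s[i,4],plane(*cc[i],K,T,.022).round(4))
    # finial shank centre at z=.066: pixel column/row band via depth points of shank fit circle
    m=(P[...,2]>.050)&(P[...,2]<.075)&(d>0)&(rel>1.25)&(P[...,0]>.6)&(P[...,0]<.7)&(P[...,1]>-.13)&(P[...,1]<.11)
    q=P[m][:,:2]
    from scipy.optimize import least_squares
    for y in(.073,.015,-.043,-.1):
        a=q[abs(q[:,1]-y)<.02]
        r=least_squares(lambda c:np.hypot(a[:,0]-c[0],a[:,1]-c[1])-.014,[.65,y],loss='soft_l1',f_scale=.002)
        print(n,'shank',len(a),r.x.round(4),np.sqrt(np.mean(r.fun**2)).round(4))
E
python3 w.py
```

```text
mid [0.4895 0.0558 0.022 ]
d+58 [0.496  0.1141 0.022 ]
d-58 [ 0.4819 -0.0016  0.022 ]
top outline ((487.49212646484375, 38.944801330566406), (276.99957275390625, 58.5709114074707), 83.01862335205078)
div [142.  258.1] 179 [0.5038 0.1705 0.022 ]
div [177.1 263.8] 193 [0.4963 0.1141 0.022 ]
div [212.8 268.9] 175 [0.4899 0.0567 0.022 ]
div [248.3 274.6] 163 [ 4.823e-01 -3.000e-04  2.200e-02]
div [284.  279.9] 166 [ 0.4755 -0.0576  0.022 ]
top shank 70 [0.6499 0.0744] 0.0016
top shank 54 [0.6496 0.0163] 0.0002
top shank 62 [ 0.6494 -0.0419] 0.0007
top shank 60 [ 0.649  -0.0999] 0.0004
scene outline ((497.43798828125, 36.873565673828125), (280.828857421875, 75.60123443603516), 82.8967514038086)
div [347.9 138.7] 95 [0.5064 0.1692 0.022 ]
div [322.4 146.6] 110 [0.4993 0.1129 0.022 ]
div [295.8 154.5] 106 [0.4914 0.0565 0.022 ]
div [268.3 163. ] 108 [ 4.843e-01 -4.000e-04  2.200e-02]
div [239.7 172.3] 94 [ 0.4782 -0.0579  0.022 ]
scene shank 156 [0.6522 0.0756] 0.0007
scene shank 158 [0.6518 0.0174] 0.0006
scene shank 161 [ 0.6515 -0.0405] 0.0006
scene shank 161 [ 0.651  -0.0986] 0.0005
```

Bar to pocket 1, cone to 2, square to 3, ball to 4. The two views agree to about 2 mm, and the divider spacing and knob position match the given sizes. I'll turn the tool to close across the rack.

>>> apply_moves(rows=[[[0, 0, 0], [0, 0, -0.29], 1], [[0, 0, 0], [0, 0, -0.57], 1], [[0, 0, 0], [0, 0, -0.85], 1], [[0, 0, 0], [0, 0, -1], 1], [[0, 0, 0], [0, 0, -1], 1]], force=40)

```text
time: 0.6
ee_pos: [0.2176, -0.505, 0.3035]
tcp_rot: [-180.0, -0.0, 53.4]
wrist_force: [-0.6, 0.8, -0.0]
opening: 0.0854
grasp_force: 0.0
```

>>> apply_moves(rows=[[[0, 0, 0], [0, 0, -0.29], 1], [[0, 0, 0], [0, 0, -0.57], 1], [[0, 0, 0], [0, 0, -0.85], 1], [[0, 0, 0], [0, 0, -1], 1], [[0, 0, 0], [0, 0, -1], 1]])

```text
time: 1.1
ee_pos: [0.2176, -0.5051, 0.3036]
tcp_rot: [-180.0, -0.0, 83.2]
wrist_force: [-0.3, -0.5, 0.7]
opening: 0.0856
grasp_force: 0.0
```

>>> apply_moves(rows=[[[0, 0, 0], [0, 0, -0.22], 1], [[0, 0, 0], [0, 0, -0.22], 1], [[0, 0, 0], [0, 0, -0.22], 1]])

```text
time: 1.4
ee_pos: [0.2176, -0.5051, 0.3038]
tcp_rot: [-180.0, -0.0, 89.6]
wrist_force: [0.5, 0.2, -0.1]
opening: 0.0855
grasp_force: 0.0
```

>>> apply_moves(rows=[[[0.33, 0.24, 0], [0, 0, 0], 1], [[0.66, 0.48, 0], [0, 0, 0], 1], [[0.97, 0.72, 0], [0, 0, 0], 1], [[0.97, 0.72, 0], [0, 0, 0], 1]])

```text
time: 1.8
ee_pos: [0.2916, -0.4055, 0.3044]
tcp_rot: [179.9, -0.0, 89.9]
wrist_force: [-0.2, -1.0, 0.0]
opening: 0.0855
grasp_force: 0.0
```

>>> apply_moves(rows=[[[0.33, 0.24, 0], [0, 0, 0], 1], [[0.66, 0.48, 0], [0, 0, 0], 1], [[0.97, 0.72, 0], [0, 0, 0], 1]])

```text
time: 2.1
ee_pos: [0.3623, -0.3106, 0.3039]
tcp_rot: [180.0, 0.0, 89.6]
wrist_force: [0.3, -0.1, 1.3]
opening: 0.0854
grasp_force: 0.0
```

>>> apply_moves(rows=[[[0.33, 0.24, 0], [0, 0, 0], 1], [[0.66, 0.48, 0], [0, 0, 0], 1], [[0.97, 0.72, 0], [0, 0, 0], 1]])

```text
time: 2.4
ee_pos: [0.4347, -0.2134, 0.304]
tcp_rot: [180.0, 0.0, 89.7]
wrist_force: [0.4, -1.4, -0.7]
opening: 0.0855
grasp_force: 0.0
```

>>> apply_moves(rows=[[[0.33, 0.24, 0], [0, 0, 0], 1], [[0.66, 0.48, 0], [0, 0, 0], 1], [[0.97, 0.72, 0], [0, 0, 0], 1]])

```text
time: 2.7
ee_pos: [0.5071, -0.1165, 0.304]
tcp_rot: [180.0, 0.0, 89.7]
wrist_force: [-0.6, -1.4, 0.2]
opening: 0.0854
grasp_force: 0.0
```

>>> apply_moves(rows=[[[0.33, 0.24, 0.1], [0, 0, 0], 1], [[0.66, 0.48, 0.2], [0, 0, 0], 1], [[0.97, 0.72, 0.3], [0, 0, 0], 1]])

```text
time: 3.0
ee_pos: [0.5794, -0.0196, 0.2735]
tcp_rot: [180.0, 0.0, 89.7]
wrist_force: [1.1, -1.0, 1.1]
opening: 0.085
grasp_force: 0.0
```

>>> apply_moves(rows=[[[0.33, 0.24, 0.1], [0, 0, 0], 1], [[0.66, 0.48, 0.2], [0, 0, 0], 1], [[0.97, 0.72, 0.3], [0, 0, 0], 1], [[0.97, 0.72, 0.3], [0, 0, 0], 1], [[0.97, 0.72, 0.3], [0, 0, 0], 1]])

```text
time: 3.5
ee_pos: [0.6508, 0.0764, 0.2427]
tcp_rot: [-179.9, 0.0, 89.8]
wrist_force: [-0.8, 0.0, 0.5]
opening: 0.0852
grasp_force: 0.0
```

>>> apply_moves(rows=[[[-0.014, 0, 0.3], [0, 0, 0], 1], [[-0.014, 0, 0.6], [0, 0, 0], 1], [[-0.014, 0, 0.9], [0, 0, 0], 1], [[-0.014, 0, 1], [0, 0, 0], 1], [[-0.014, 0, 1], [0, 0, 0], 1]])

```text
time: 4.0
ee_pos: [0.6498, 0.0737, 0.1433]
tcp_rot: [-179.9, 0.0, 89.8]
wrist_force: [0.2, -0.1, -0.1]
opening: 0.0858
grasp_force: 0.0
```

>>> apply_moves(rows=[[[0, 0, 0.1], [0, 0, 0], 1], [[0, 0, 0.22], [0, 0, 0], 1], [[0, 0, 0.22], [0, 0, 0], 1]])

```text
time: 4.3
ee_pos: [0.6501, 0.0747, 0.1206]
tcp_rot: [-179.9, 0.0, 89.9]
wrist_force: [-1.5, 0.0, 0.2]
opening: 0.0851
grasp_force: 0.0
```

>>> apply_moves(rows=[[[0, 0, 0], [0, 0, 0], 0.5], [[0, 0, 0], [0, 0, 0], 0.45], [[0, 0, 0], [0, 0, 0], 0.4], [[0, 0, 0], [0, 0, 0], 0.38], [[0, 0, 0], [0, 0, 0], 0.36], [[0, 0, 0], [0, 0, 0], 0.34], [[0, 0, 0], [0, 0, 0], 0.32], [[0, 0, 0], [0, 0, 0], 0.28], [[0, 0, 0], [0, 0, 0], 0.24], [[0, 0, 0], [0, 0, 0], 0.2], [[0, 0, 0], [0, 0, 0], 0.2]], force=30)

```text
time: 5.4
ee_pos: [0.6508, 0.0748, 0.1221]
tcp_rot: [180.0, -0.0, 89.9]
wrist_force: [2.1, 0.7, 3.3]
opening: 0.0274
grasp_force: 29.7
```

>>> apply_moves(rows=[[[0, 0, -0.1], [0, 0, 0], 0.2], [[0, 0, -0.25], [0, 0, 0], 0.2], [[0, 0, -0.5], [0, 0, 0], 0.2], [[0, 0, -0.8], [0, 0, 0], 0.2], [[0, 0, -1], [0, 0, 0], 0.2], [[0, 0, -1], [0, 0, 0], 0.2], [[0, 0, -1], [0, 0, 0], 0.2]])

```text
time: 6.1
ee_pos: [0.6505, 0.0748, 0.2219]
tcp_rot: [180.0, -0.0, 89.9]
wrist_force: [-0.7, -0.4, -1.8]
opening: 0.0267
grasp_force: 30.1
```

Run:
```python
from h import *
p,d=grab('scene','b'); q=p[80:280,200:420]; cv2.imwrite('pics/b_crop.png',cv2.resize(np.clip(q*1.5,0,255).astype(np.uint8),None,fx=2.5,fy=2.5)[:,:,::-1])
o=sensors.get_obs(); print(o['ee_pos'],o['wrist_force'],o['opening'],o['grasp_force'])
```

```text
[0.65018413 0.0747919  0.22086448] [ 0.32537264  0.46345744 -2.45190733] 0.02673300824274455 30.0912065783632
```

View pics/b_crop.png

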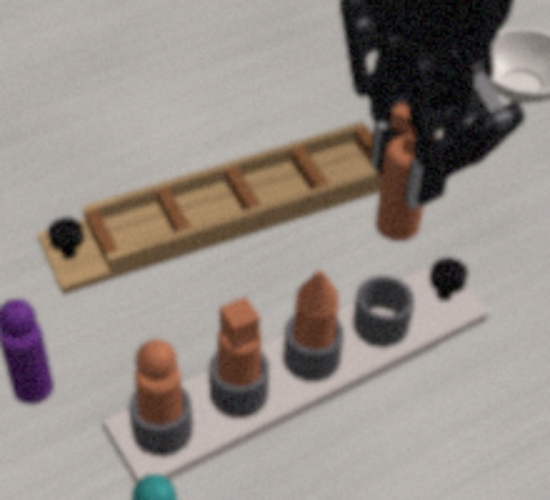

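The bar finial hangs upright at crop (400,180) and its sleeve is empty. Now to pocket 1.

>>> apply_moves(rows=[[[-0.1, -0.18, 0], [0, 0, 0], 0.2], [[-0.26, -0.43, 0], [0, 0, 0], 0.2], [[-0.42, -0.68, 0], [0, 0, 0], 0.2], [[-0.52, -0.85, 0], [0, 0, 0], 0.2]])

```text
time: 6.55
ee_pos: [0.5634, 0.0221, 0.2201]
tcp_rot: [-179.8, 0.0, 89.9]
wrist_force: [-0.1, -0.6, -1.7]
opening: 0.0267
grasp_force: 30.3
```

>>> apply_moves(rows=[[[-0.15, -0.25, 0], [0, 0, 0], 0.2], [[-0.3, -0.5, 0], [0, 0, 0], 0.2], [[-0.44, -0.72, 0], [0, 0, 0], 0.2], [[-0.52, -0.85, 0], [0, 0, 0], 0.2], [[-0.52, -0.85, 0], [0, 0, 0], 0.2], [[-0.52, -0.85, 0], [0, 0, 0], 0.2]])

```text
time: 7.15
ee_pos: [0.4802, -0.0289, 0.2211]
tcp_rot: [-179.9, -0.0, 89.9]
wrist_force: [-0.6, 0.8, -1.6]
opening: 0.0268
grasp_force: 30.3
```

>>> apply_moves(rows=[[[0, 0, 0.15], [0, 0, 0], 0.2], [[0, 0, 0.4], [0, 0, 0], 0.2], [[0, 0, 0.65], [0, 0, 0], 0.2], [[0, 0, 0.85], [0, 0, 0], 0.2], [[0, 0, 0.95], [0, 0, 0], 0.2], [[0, 0, 0.97], [0, 0, 0], 0.2], [[0, 0, 0.97], [0, 0, 0], 0.2], [[0, 0, 0.97], [0, 0, 0], 0.2]])

```text
time: 7.95
ee_pos: [0.4809, -0.0289, 0.1258]
tcp_rot: [179.9, 0.0, 89.9]
wrist_force: [0.2, -0.6, -1.6]
opening: 0.0267
grasp_force: 30.3
```

>>> apply_moves(rows=[[[0, 0, 0.02], [0, 0, 0], 0.2], [[0, 0, 0.04], [0, 0, 0], 0.2], [[0, 0, 0.04], [0, 0, 0], 0.2], [[0, 0, 0.04], [0, 0, 0], 0.2]])

```text
time: 8.35
ee_pos: [0.4804, -0.029, 0.121]
tcp_rot: [180.0, -0.0, 89.9]
wrist_force: [0.3, 0.1, -1.4]
opening: 0.0269
grasp_force: 30.3
```

>>> apply_moves(rows=[[[0, 0, 0.01], [0, 0, 0], 0.2], [[0, 0, 0.02], [0, 0, 0], 0.2], [[0, 0, 0.02], [0, 0, 0], 0.2], [[0, 0, 0.02], [0, 0, 0], 0.2]])

```text
time: 8.75
ee_pos: [0.4804, -0.0289, 0.1188]
tcp_rot: [-180.0, 0.0, 89.9]
wrist_force: [0.4, -0.8, -1.9]
opening: 0.0268
grasp_force: 30.3
```

>>> apply_moves(rows=[[[0, 0, 0.01], [0, 0, 0], 0.2], [[0, 0, 0.015], [0, 0, 0], 0.2], [[0, 0, 0.015], [0, 0, 0], 0.2]])

```text
time: 9.05
ee_pos: [0.4806, -0.029, 0.1181]
tcp_rot: [180.0, 0.0, 89.9]
wrist_force: [-2.3, 0.4, 4.9]
opening: 0.0271
grasp_force: 30.8
```

Foot is down (+5 N). Release gradually and rise, then go to the cone.

>>> apply_moves(rows=[[[0, 0, 0], [0, 0, 0], 0.36], [[0, 0, 0], [0, 0, 0], 0.42], [[0, 0, 0], [0, 0, 0], 0.55], [[0, 0, 0], [0, 0, 0], 0.75], [[0, 0, 0], [0, 0, 0], 1], [[0, 0, 0], [0, 0, 0], 1], [[0, 0, 0], [0, 0, 0], 1], [[0, 0, 0], [0, 0, 0], 1]])

```text
time: 9.85
ee_pos: [0.4804, -0.0289, 0.1174]
tcp_rot: [180.0, 0.0, 89.9]
wrist_force: [-0.0, 0.1, -0.1]
opening: 0.0853
grasp_force: 0.0
```

>>> apply_moves(rows=[[[0, 0, -0.1], [0, 0, 0], 1], [[0, 0, -0.35], [0, 0, 0], 1], [[0, 0, -0.7], [0, 0, 0], 1], [[0, 0, -1], [0, 0, 0], 1], [[0, 0, -1], [0, 0, 0], 1]])

```text
time: 10.35
ee_pos: [0.4817, -0.029, 0.2225]
tcp_rot: [179.6, 0.0, 89.9]
wrist_force: [-0.7, -0.5, -0.0]
opening: 0.0853
grasp_force: 0.0
```

Run:
```python
from h import *
p,d=grab('scene','c'); q=p[100:280,200:420]; cv2.imwrite('pics/c_crop.png',cv2.resize(np.clip(q*1.5,0,255).astype(np.uint8),None,fx=2.5,fy=2.5)[:,:,::-1])
o=sensors.get_obs(); print(o['ee_pos'],o['tcp_rot'],o['opening'])
```

```text
[ 0.48126798 -0.02899224  0.22011856] [1.79752792e+02 1.43192938e-02 8.99089894e+01] 0.08506362717475881
```

View pics/c_crop.png

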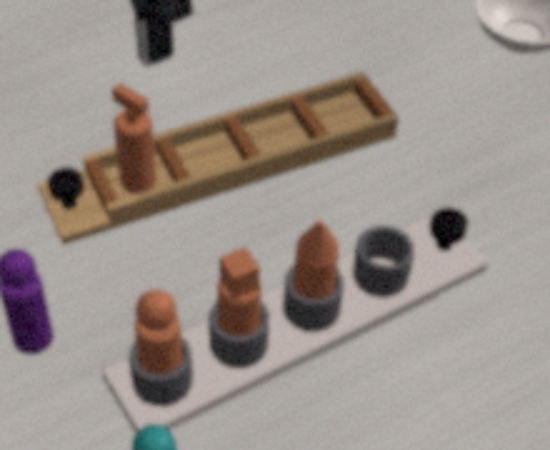

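The bar stands upright in the pocket next to the knob, at crop (135,150). Next is the cone at (326,210) in the scene view, second from the drain rack's knob.

>>> apply_moves(rows=[[[0.06, 0.22, 0], [0, 0, 0], 1], [[0.15, 0.55, 0], [0, 0, 0], 1], [[0.23, 0.85, 0], [0, 0, 0], 1]])

```text
time: 10.7
ee_pos: [0.5662, -0.0058, 0.2169]
tcp_rot: [-180.0, -0.0, 89.9]
wrist_force: [0.3, -0.5, -0.3]
opening: 0.085
grasp_force: 0.0
```

>>> apply_moves(rows=[[[0.1, 0.35, 0], [0, 0, 0], 1], [[0.17, 0.65, 0], [0, 0, 0], 1], [[0.23, 0.85, 0], [0, 0, 0], 1], [[0.23, 0.85, 0], [0, 0, 0], 1], [[0.23, 0.85, 0], [0, 0, 0], 1]])

```text
time: 11.2
ee_pos: [0.6501, 0.0168, 0.2161]
tcp_rot: [-179.9, 0.0, 89.9]
wrist_force: [0.1, -0.5, -0.3]
opening: 0.0855
grasp_force: 0.0
```

>>> apply_moves(rows=[[[0, 0, 0.2], [0, 0, 0], 1], [[0, 0, 0.5], [0, 0, 0], 1], [[0, 0, 0.8], [0, 0, 0], 1], [[0, 0, 0.95], [0, 0, 0], 1], [[0, 0, 0.955], [0, 0, 0], 1], [[0, 0, 0.955], [0, 0, 0], 1]])

```text
time: 11.8
ee_pos: [0.6504, 0.0167, 0.1231]
tcp_rot: [180.0, 0.0, 89.9]
wrist_force: [0.9, -0.1, -0.0]
opening: 0.0857
grasp_force: 0.0
```

>>> apply_moves(rows=[[[0, 0, 0], [0, 0, 0], 0.5], [[0, 0, 0], [0, 0, 0], 0.45], [[0, 0, 0], [0, 0, 0], 0.4], [[0, 0, 0], [0, 0, 0], 0.38], [[0, 0, 0], [0, 0, 0], 0.36], [[0, 0, 0], [0, 0, 0], 0.34], [[0, 0, 0], [0, 0, 0], 0.32], [[0, 0, 0], [0, 0, 0], 0.28], [[0, 0, 0], [0, 0, 0], 0.24], [[0, 0, 0], [0, 0, 0], 0.2], [[0, 0, 0], [0, 0, 0], 0.2]])

```text
time: 12.9
ee_pos: [0.6506, 0.0168, 0.122]
tcp_rot: [180.0, -0.0, 89.9]
wrist_force: [1.4, -0.7, 0.6]
opening: 0.0272
grasp_force: 29.7
```

>>> apply_moves(rows=[[[0, 0, -0.1], [0, 0, 0], 0.2], [[0, 0, -0.25], [0, 0, 0], 0.2], [[0, 0, -0.5], [0, 0, 0], 0.2], [[0, 0, -0.8], [0, 0, 0], 0.2], [[0, 0, -0.955], [0, 0, 0], 0.2], [[0, 0, -0.955], [0, 0, 0], 0.2], [[0, 0, -0.955], [0, 0, 0], 0.2]])

```text
time: 13.6
ee_pos: [0.6505, 0.0168, 0.2175]
tcp_rot: [180.0, -0.0, 89.9]
wrist_force: [-0.0, 0.7, -4.3]
opening: 0.0271
grasp_force: 30.0
```

>>> apply_moves(rows=[[[0.01, -0.18, 0], [0, 0, 0], 0.2], [[0.03, -0.43, 0], [0, 0, 0], 0.2], [[0.04, -0.68, 0], [0, 0, 0], 0.2], [[0.055, -0.82, 0], [0, 0, 0], 0.2]])

```text
time: 14.0
ee_pos: [0.5664, 0.0224, 0.2159]
tcp_rot: [-179.8, 0.0, 89.9]
wrist_force: [0.4, 0.3, -1.9]
opening: 0.0268
grasp_force: 30.4
```

>>> apply_moves(rows=[[[0.015, -0.25, 0], [0, 0, 0], 0.2], [[0.03, -0.5, 0], [0, 0, 0], 0.2], [[0.04, -0.72, 0], [0, 0, 0], 0.2], [[0.055, -0.815, 0], [0, 0, 0], 0.2], [[0.055, -0.815, 0], [0, 0, 0], 0.2], [[0.055, -0.815, 0], [0, 0, 0], 0.2]])

```text
time: 14.6
ee_pos: [0.4875, 0.0281, 0.2171]
tcp_rot: [180.0, 0.0, 89.9]
wrist_force: [0.0, -0.1, -2.7]
opening: 0.0272
grasp_force: 30.5
```

>>> apply_moves(rows=[[[0, 0, 0.15], [0, 0, 0], 0.2], [[0, 0, 0.4], [0, 0, 0], 0.2], [[0, 0, 0.65], [0, 0, 0], 0.2], [[0, 0, 0.85], [0, 0, 0], 0.2], [[0, 0, 0.95], [0, 0, 0], 0.2], [[0, 0, 0.97], [0, 0, 0], 0.2], [[0, 0, 0.985], [0, 0, 0], 0.2], [[0, 0, 0.985], [0, 0, 0], 0.2], [[0, 0, 0.985], [0, 0, 0], 0.2]])

```text
time: 15.5
ee_pos: [0.4874, 0.0281, 0.1197]
tcp_rot: [179.9, -0.0, 89.9]
wrist_force: [-0.7, -0.2, -2.5]
opening: 0.0271
grasp_force: 30.5
```

>>> apply_moves(rows=[[[0, 0, 0.01], [0, 0, 0], 0.2], [[0, 0, 0.015], [0, 0, 0], 0.2], [[0, 0, 0.015], [0, 0, 0], 0.2]])

```text
time: 15.8
ee_pos: [0.4873, 0.0281, 0.118]
tcp_rot: [179.9, -0.0, 89.9]
wrist_force: [-0.6, 0.2, 2.0]
opening: 0.0264
grasp_force: 30.8
```

>>> apply_moves(rows=[[[0, 0, 0], [0, 0, 0], 0.36], [[0, 0, 0], [0, 0, 0], 0.42], [[0, 0, 0], [0, 0, 0], 0.55], [[0, 0, 0], [0, 0, 0], 0.75], [[0, 0, 0], [0, 0, 0], 1], [[0, 0, 0], [0, 0, 0], 1], [[0, 0, 0], [0, 0, 0], 1], [[0, 0, 0], [0, 0, 0], 1]])

```text
time: 16.6
ee_pos: [0.487, 0.0281, 0.1174]
tcp_rot: [-180.0, -0.0, 89.9]
wrist_force: [0.8, 0.5, 0.2]
opening: 0.0849
grasp_force: 0.0
```

>>> apply_moves(rows=[[[0, 0, -0.1], [0, 0, 0], 1], [[0, 0, -0.35], [0, 0, 0], 1], [[0, 0, -0.7], [0, 0, 0], 1], [[0, 0, -1], [0, 0, 0], 1], [[0, 0, -1], [0, 0, 0], 1]])

```text
time: 17.1
ee_pos: [0.4883, 0.0281, 0.2225]
tcp_rot: [179.6, -0.0, 89.9]
wrist_force: [-0.1, 0.3, 0.4]
opening: 0.0856
grasp_force: 0.0
```

>>> apply_moves(rows=[[[-0.1, 0.22, 0], [0, 0, 0], 1], [[-0.23, 0.55, 0], [0, 0, 0], 1], [[-0.345, 0.815, 0], [0, 0, 0], 1]])

```text
time: 17.4
ee_pos: [0.5696, -0.007, 0.2176]
tcp_rot: [180.0, 0.0, 89.9]
wrist_force: [-0.4, -0.5, 0.2]
opening: 0.0854
grasp_force: 0.0
```

>>> apply_moves(rows=[[[-0.15, 0.35, 0], [0, 0, 0], 1], [[-0.27, 0.65, 0], [0, 0, 0], 1], [[-0.345, 0.815, 0], [0, 0, 0], 1], [[-0.345, 0.815, 0], [0, 0, 0], 1], [[-0.345, 0.815, 0], [0, 0, 0], 1]])

```text
time: 17.9
ee_pos: [0.6495, -0.0412, 0.2169]
tcp_rot: [-179.9, -0.0, 89.9]
wrist_force: [-0.5, 0.1, -0.9]
opening: 0.0849
grasp_force: 0.0
```

>>> apply_moves(rows=[[[0, 0, 0.2], [0, 0, 0], 1], [[0, 0, 0.5], [0, 0, 0], 1], [[0, 0, 0.8], [0, 0, 0], 1], [[0, 0, 0.95], [0, 0, 0], 1], [[0, 0, 0.955], [0, 0, 0], 1], [[0, 0, 0.955], [0, 0, 0], 1]])

```text
time: 18.5
ee_pos: [0.6498, -0.041, 0.1232]
tcp_rot: [179.9, 0.0, 89.9]
wrist_force: [-0.4, -0.2, 1.6]
opening: 0.0855
grasp_force: 0.0
```

>>> apply_moves(rows=[[[0, 0, 0], [0, 0, 0], 0.5], [[0, 0, 0], [0, 0, 0], 0.45], [[0, 0, 0], [0, 0, 0], 0.4], [[0, 0, 0], [0, 0, 0], 0.38], [[0, 0, 0], [0, 0, 0], 0.36], [[0, 0, 0], [0, 0, 0], 0.34], [[0, 0, 0], [0, 0, 0], 0.32], [[0, 0, 0], [0, 0, 0], 0.28], [[0, 0, 0], [0, 0, 0], 0.24], [[0, 0, 0], [0, 0, 0], 0.2], [[0, 0, 0], [0, 0, 0], 0.2]])

```text
time: 19.6
ee_pos: [0.6501, -0.0412, 0.1221]
tcp_rot: [180.0, 0.0, 89.9]
wrist_force: [3.0, -0.9, 2.7]
opening: 0.027
grasp_force: 29.7
```

>>> apply_moves(rows=[[[0, 0, -0.1], [0, 0, 0], 0.2], [[0, 0, -0.25], [0, 0, 0], 0.2], [[0, 0, -0.5], [0, 0, 0], 0.2], [[0, 0, -0.8], [0, 0, 0], 0.2], [[0, 0, -0.955], [0, 0, 0], 0.2], [[0, 0, -0.955], [0, 0, 0], 0.2], [[0, 0, -0.955], [0, 0, 0], 0.2]])

```text
time: 20.3
ee_pos: [0.6497, -0.0412, 0.2175]
tcp_rot: [-180.0, -0.0, 89.9]
wrist_force: [-0.1, 0.8, -1.8]
opening: 0.0268
grasp_force: 30.0
```

Run:
```python
from h import *
p,d=grab('scene','d'); q=p[80:280,200:420]; cv2.imwrite('pics/d_crop.png',cv2.resize(np.clip(q*1.5,0,255).astype(np.uint8),None,fx=2.5,fy=2.5)[:,:,::-1])
o=sensors.get_obs(); print(o['ee_pos'],o['wrist_force'],o['opening'])
```

```text
[ 0.64948162 -0.0411801   0.21648823] [ 0.42765344  0.84711616 -3.02909783] 0.026913070263412234
```

View pics/d_crop.png

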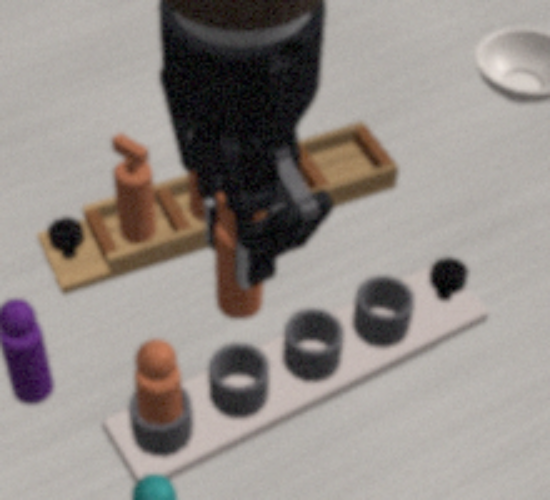

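The square is held upright at crop (238,270). It goes to pocket 3.

>>> apply_moves(rows=[[[0.14, -0.18, 0], [0, 0, 0], 0.2], [[0.33, -0.41, 0], [0, 0, 0], 0.2], [[0.52, -0.64, 0], [0, 0, 0], 0.2], [[0.633, -0.778, 0], [0, 0, 0], 0.2]])

```text
time: 20.75
ee_pos: [0.5702, 0.0232, 0.2159]
tcp_rot: [-179.8, -0.0, 89.9]
wrist_force: [0.2, -0.6, -1.8]
opening: 0.0273
grasp_force: 30.2
```

>>> apply_moves(rows=[[[0.2, -0.25, 0], [0, 0, 0], 0.2], [[0.4, -0.5, 0], [0, 0, 0], 0.2], [[0.57, -0.7, 0], [0, 0, 0], 0.2], [[0.633, -0.778, 0], [0, 0, 0], 0.2], [[0.633, -0.778, 0], [0, 0, 0], 0.2], [[0.633, -0.778, 0], [0, 0, 0], 0.2]])

```text
time: 21.35
ee_pos: [0.4949, 0.0853, 0.217]
tcp_rot: [-180.0, 0.0, 89.9]
wrist_force: [0.3, 1.0, -2.3]
opening: 0.0268
grasp_force: 30.3
```

>>> apply_moves(rows=[[[0, 0, 0.15], [0, 0, 0], 0.2], [[0, 0, 0.4], [0, 0, 0], 0.2], [[0, 0, 0.65], [0, 0, 0], 0.2], [[0, 0, 0.85], [0, 0, 0], 0.2], [[0, 0, 0.95], [0, 0, 0], 0.2], [[0, 0, 0.97], [0, 0, 0], 0.2], [[0, 0, 0.985], [0, 0, 0], 0.2], [[0, 0, 0.985], [0, 0, 0], 0.2], [[0, 0, 0.985], [0, 0, 0], 0.2]])

```text
time: 22.25
ee_pos: [0.4949, 0.0857, 0.1197]
tcp_rot: [179.9, -0.0, 89.9]
wrist_force: [0.2, 1.1, -0.6]
opening: 0.0271
grasp_force: 30.3
```

>>> apply_moves(rows=[[[0, 0, 0.01], [0, 0, 0], 0.2], [[0, 0, 0.015], [0, 0, 0], 0.2], [[0, 0, 0.015], [0, 0, 0], 0.2]])

```text
time: 22.55
ee_pos: [0.4948, 0.0857, 0.1181]
tcp_rot: [179.9, -0.0, 89.9]
wrist_force: [0.0, -0.1, 2.6]
opening: 0.027
grasp_force: 30.6
```

>>> apply_moves(rows=[[[0, 0, 0], [0, 0, 0], 0.36], [[0, 0, 0], [0, 0, 0], 0.42], [[0, 0, 0], [0, 0, 0], 0.55], [[0, 0, 0], [0, 0, 0], 0.75], [[0, 0, 0], [0, 0, 0], 1], [[0, 0, 0], [0, 0, 0], 1], [[0, 0, 0], [0, 0, 0], 1], [[0, 0, 0], [0, 0, 0], 1]])

```text
time: 23.35
ee_pos: [0.4945, 0.0856, 0.1174]
tcp_rot: [180.0, 0.0, 89.9]
wrist_force: [0.4, 0.5, 0.9]
opening: 0.0855
grasp_force: 0.0
```

>>> apply_moves(rows=[[[0, 0, -0.1], [0, 0, 0], 1], [[0, 0, -0.35], [0, 0, 0], 1], [[0, 0, -0.7], [0, 0, 0], 1], [[0, 0, -1], [0, 0, 0], 1], [[0, 0, -1], [0, 0, 0], 1]])

```text
time: 23.85
ee_pos: [0.4958, 0.0859, 0.2226]
tcp_rot: [179.6, -0.1, 89.9]
wrist_force: [-0.0, -0.5, 1.2]
opening: 0.0852
grasp_force: 0.0
```

>>> apply_moves(rows=[[[-0.25, 0.2, 0], [0, 0, 0], 1], [[-0.55, 0.46, 0], [0, 0, 0], 1], [[-0.85, 0.71, 0], [0, 0, 0], 1], [[-0.924, 0.778, 0], [0, 0, 0], 1]])

```text
time: 24.25
ee_pos: [0.5736, -0.0093, 0.2169]
tcp_rot: [-180.0, 0.0, 89.8]
wrist_force: [-1.1, -0.0, 0.2]
opening: 0.0852
grasp_force: 0.0
```

>>> apply_moves(rows=[[[-0.3, 0.26, 0], [0, 0, 0], 1], [[-0.6, 0.5, 0], [0, 0, 0], 1], [[-0.85, 0.71, 0], [0, 0, 0], 1], [[-0.924, 0.778, 0], [0, 0, 0], 1], [[-0.924, 0.778, 0], [0, 0, 0], 1], [[-0.924, 0.778, 0], [0, 0, 0], 1]])

```text
time: 24.85
ee_pos: [0.6492, -0.0985, 0.2173]
tcp_rot: [-180.0, -0.0, 89.9]
wrist_force: [0.5, 0.4, 0.3]
opening: 0.0855
grasp_force: 0.0
```

>>> apply_moves(rows=[[[0, 0, 0.2], [0, 0, 0], 1], [[0, 0, 0.5], [0, 0, 0], 1], [[0, 0, 0.8], [0, 0, 0], 1], [[0, 0, 0.95], [0, 0, 0], 1], [[0, 0, 0.955], [0, 0, 0], 1], [[0, 0, 0.955], [0, 0, 0], 1]])

```text
time: 25.45
ee_pos: [0.6498, -0.0989, 0.1232]
tcp_rot: [179.9, 0.0, 89.9]
wrist_force: [2.3, -0.1, 0.1]
opening: 0.0854
grasp_force: 0.0
```

>>> apply_moves(rows=[[[0, 0, 0], [0, 0, 0], 0.5], [[0, 0, 0], [0, 0, 0], 0.45], [[0, 0, 0], [0, 0, 0], 0.4], [[0, 0, 0], [0, 0, 0], 0.38], [[0, 0, 0], [0, 0, 0], 0.36], [[0, 0, 0], [0, 0, 0], 0.34], [[0, 0, 0], [0, 0, 0], 0.32], [[0, 0, 0], [0, 0, 0], 0.28], [[0, 0, 0], [0, 0, 0], 0.24], [[0, 0, 0], [0, 0, 0], 0.2], [[0, 0, 0], [0, 0, 0], 0.2]])

```text
time: 26.55
ee_pos: [0.6499, -0.0994, 0.1221]
tcp_rot: [180.0, 0.0, 89.9]
wrist_force: [1.9, -0.8, 0.9]
opening: 0.0269
grasp_force: 29.7
```

>>> apply_moves(rows=[[[0, 0, -0.1], [0, 0, 0], 0.2], [[0, 0, -0.25], [0, 0, 0], 0.2], [[0, 0, -0.5], [0, 0, 0], 0.2], [[0, 0, -0.8], [0, 0, 0], 0.2], [[0, 0, -0.955], [0, 0, 0], 0.2], [[0, 0, -0.955], [0, 0, 0], 0.2], [[0, 0, -0.955], [0, 0, 0], 0.2]])

```text
time: 27.25
ee_pos: [0.6497, -0.0994, 0.2175]
tcp_rot: [180.0, 0.0, 89.9]
wrist_force: [0.5, -0.7, -2.8]
opening: 0.0267
grasp_force: 30.0
```

>>> apply_moves(rows=[[[0.15, -0.1, 0], [0, 0, 0], 0.2], [[0.4, -0.25, 0], [0, 0, 0], 0.2], [[0.65, -0.4, 0], [0, 0, 0], 0.2], [[0.807, -0.495, 0], [0, 0, 0], 0.2]])

```text
time: 27.65
ee_pos: [0.599, -0.0173, 0.216]
tcp_rot: [-179.9, -0.0, 89.9]
wrist_force: [0.7, -0.5, -2.9]
opening: 0.0273
grasp_force: 30.1
```

>>> apply_moves(rows=[[[0.25, -0.15, 0], [0, 0, 0], 0.2], [[0.5, -0.31, 0], [0, 0, 0], 0.2], [[0.75, -0.46, 0], [0, 0, 0], 0.2], [[0.807, -0.495, 0], [0, 0, 0], 0.2]])

```text
time: 28.05
ee_pos: [0.5496, 0.064, 0.2168]
tcp_rot: [-179.9, -0.0, 90.0]
wrist_force: [0.2, -0.4, -2.6]
opening: 0.027
grasp_force: 30.2
```

>>> apply_moves(rows=[[[0.2, -0.13, 0], [0, 0, 0], 0.2], [[0.45, -0.28, 0], [0, 0, 0], 0.2], [[0.7, -0.43, 0], [0, 0, 0], 0.2], [[0.807, -0.495, 0], [0, 0, 0], 0.2], [[0.807, -0.495, 0], [0, 0, 0], 0.2], [[0.807, -0.495, 0], [0, 0, 0], 0.2]])

```text
time: 28.65
ee_pos: [0.502, 0.1425, 0.2171]
tcp_rot: [-180.0, 0.0, 89.9]
wrist_force: [-0.4, 0.1, -2.3]
opening: 0.0271
grasp_force: 30.3
```

>>> apply_moves(rows=[[[0, 0, 0.15], [0, 0, 0], 0.2], [[0, 0, 0.4], [0, 0, 0], 0.2], [[0, 0, 0.65], [0, 0, 0], 0.2], [[0, 0, 0.85], [0, 0, 0], 0.2], [[0, 0, 0.95], [0, 0, 0], 0.2], [[0, 0, 0.97], [0, 0, 0], 0.2], [[0, 0, 0.985], [0, 0, 0], 0.2], [[0, 0, 0.985], [0, 0, 0], 0.2], [[0, 0, 0.985], [0, 0, 0], 0.2]])

```text
time: 29.55
ee_pos: [0.5021, 0.143, 0.1197]
tcp_rot: [179.9, -0.0, 89.9]
wrist_force: [0.5, -0.0, -2.5]
opening: 0.0268
grasp_force: 30.2
```

>>> apply_moves(rows=[[[0, 0, 0.01], [0, 0, 0], 0.2], [[0, 0, 0.015], [0, 0, 0], 0.2], [[0, 0, 0.015], [0, 0, 0], 0.2]])

```text
time: 29.85
ee_pos: [0.502, 0.143, 0.118]
tcp_rot: [179.9, -0.0, 89.9]
wrist_force: [-0.2, 0.7, 3.3]
opening: 0.0268
grasp_force: 30.6
```

Release, rise, and withdraw towards the robot (world −x) for a clear look.

>>> apply_moves(rows=[[[0, 0, 0], [0, 0, 0], 0.36], [[0, 0, 0], [0, 0, 0], 0.42], [[0, 0, 0], [0, 0, 0], 0.55], [[0, 0, 0], [0, 0, 0], 0.75], [[0, 0, 0], [0, 0, 0], 1], [[0, 0, 0], [0, 0, 0], 1], [[0, 0, 0], [0, 0, 0], 1], [[0, 0, 0], [0, 0, 0], 1]])

```text
time: 30.65
ee_pos: [0.5017, 0.1429, 0.1174]
tcp_rot: [180.0, 0.0, 89.9]
wrist_force: [0.4, 0.5, -0.1]
opening: 0.0855
grasp_force: 0.0
```

>>> apply_moves(rows=[[[0, 0, -0.1], [0, 0, 0], 1], [[0, 0, -0.35], [0, 0, 0], 1], [[0, 0, -0.7], [0, 0, 0], 1], [[0, 0, -1], [0, 0, 0], 1], [[0, 0, -1], [0, 0, 0], 1]])

```text
time: 31.15
ee_pos: [0.503, 0.1433, 0.2227]
tcp_rot: [179.6, -0.1, 89.9]
wrist_force: [0.6, 0.1, 1.1]
opening: 0.0856
grasp_force: 0.0
```

>>> apply_moves(rows=[[[0.3, -0.2, 0], [0, 0, 0], 1], [[0.6, -0.4, 0], [0, 0, 0], 1], [[0.9, -0.6, 0], [0, 0, 0], 1], [[1, -0.8, 0], [0, 0, 0], 1], [[1, -0.8, 0], [0, 0, 0], 1]])

```text
time: 31.65
ee_pos: [0.4201, 0.2442, 0.2176]
tcp_rot: [-180.0, -0.0, 90.1]
wrist_force: [0.3, -0.1, 0.5]
opening: 0.0851
grasp_force: 0.0
```

Run:
```python
from h import *
from scipy.optimize import least_squares
tg=np.array([[.4799,-.0297],[.4870,.0278],[.4942,.0854],[.5013,.1429]])
for n in('scene','top'):
    grab(n,'e'); p,d,K,T=load('e',n); P=cloud(d,K,T); rel=p[...,0].astype(float)/np.maximum(p[...,1],1); rb=p[...,0].astype(float)/np.maximum(p[...,2],1)
    for t in tg:
        res=[]
        for z0,z1 in((.03,.05),(.05,.07)):
            m=(P[...,2]>z0)&(P[...,2]<z1)&(d>0)&(rel>1.25)&(np.hypot(P[...,0]-t[0],P[...,1]-t[1])<.028)
            a=P[m][:,:2]
            if len(a)<15: res.append(len(a)); continue
            r=least_squares(lambda c:np.hypot(a[:,0]-c[0],a[:,1]-c[1])-.014,t,loss='soft_l1',f_scale=.002); res.append((len(a),((r.x-t)*1000).round(1)))
        m=(np.hypot(P[...,0]-t[0],P[...,1]-t[1])<.02)&(d>0)&(rel>1.25); print(n,t,res,'ztop',P[m][:,2].max().round(3))
p=load('e','scene')[0];q=p[90:290,180:420]; cv2.imwrite('pics/e_crop.png',cv2.resize(np.clip(q*1.5,0,255).astype(np.uint8),None,fx=2.5,fy=2.5)[:,:,::-1])
```

```text
scene [ 0.4799 -0.0297] [(116, array([2.1, 1.5])), (117, array([1.8, 1.5]))] ztop 0.1
scene [0.487  0.0278] [(111, array([1.7, 1. ])), (107, array([1.6, 1.1]))] ztop 0.099
scene [0.4942 0.0854] [(106, array([1.9, 0.9])), (113, array([2.2, 1. ]))] ztop 0.097
scene [0.5013 0.1429] [(108, array([2.2, 1. ])), (108, array([2.1, 1.1]))] ztop 0.099
top [ 0.4799 -0.0297] [1, 6] ztop 0.102
top [0.487  0.0278] [7, 8] ztop 0.101
top [0.4942 0.0854] [(21, array([-0.6,  0.2])), (23, array([-0.5,  0.1]))] ztop 0.1
top [0.5013 0.1429] [(41, array([-0.6,  0.2])), (43, array([-0.7,  0.2]))] ztop 0.101
```

View pics/e_crop.png

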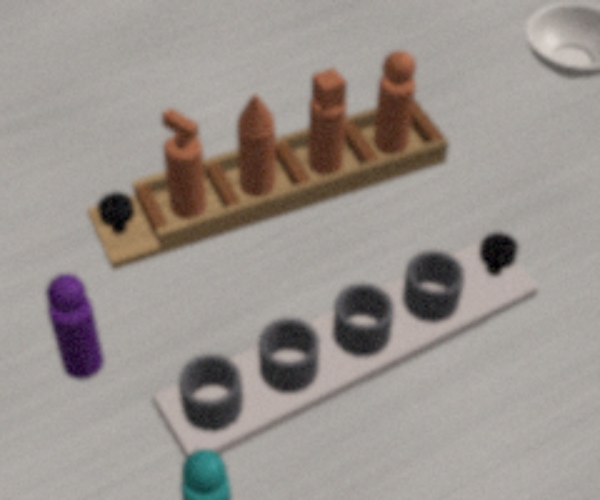

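All four stand upright in order from the wooden rack's knob: bar (185,165), cone (257,145), square (327,120) and ball (397,100). Each is within about 2.5 mm of its pocket centre with its top at the right height, and the sleeves are empty.

```bash
python3 -c "
from workcell import bot; print(bot.job_done())"
```

```text
the job is handed in; nothing more can be done
None
```

I handed the job in at about 32 s: all four finials stand upright and released in the wooden rack, in order from its knob (bar, cone, square, ball), each within about 3 mm of its pocket centre by my last pictures; no verdict was returned.

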